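Raise and switch on the inspection lamp

TASK

Raise the inspection lamp over the juglet: hold the grip tab at the top of its head and pull the slanted telescoping stem straight out along its slope until the lock button clicks out through the hole in the sleeve, then let go. After that, switch the lamp on by pulling the ball-ended lever on the power unit fully over towards the robot. Leave the juglet, the glass jar and the clear bottle standing where they are.

Things in the scene. Friction and masses are not known exactly. Their poses are not given: they have to be found in the camera images.
- grip_tab (a point): Centre of the grey grip tab, topmost part of the lamp head: flat plate 14 mm thick (its x), 44 mm wide (its y, level), free for 26 mm either way along its z. z = stem axis, up and out of the sleeve, 30 degrees from vertical, leaning to the robot's side; x = square to the flat faces, up and away from the robot. The tab moves along z with the stem; about 0.24 m above the table when pushed in.
- lamp: Lamp's steel foot, 170 x 140 x 18 mm, fixed; origin: centre of underside, x away from robot. A 34 mm square aluminium sleeve leans 30 degrees to -x; the steel stem slides out of it, with lamp panel (16 x 90 x 50 mm) below the tab. A 16 mm rod mast at (70, -56) mm holds a rod boom 465 mm high, over the head to x -123, y 0: no room for a vertical tool, come in along the slope.
- stem (a joint): How far the stem is pulled out of the sleeve, m: 0 pushed in, starts at 0 to 0.02, the lock hole is reached at 0.078 to 0.080 and the end stop is at 0.081. Stiff: about 8 N to pull; it stays where it is left.
- lock_button (a joint): The stem's spring lock button, m: about 0 while held in by the sleeve wall, 0.009 when it has clicked out through the hole. It then stands 5 mm proud of the sleeve and the stem cannot go back.
- lock_hole (a point): Centre of the 18 mm square hole for the lock button, on the sleeve's upper face (which looks up and away from the robot), 32 mm below the sleeve's mouth. Axes as for grip_tab. The button is a dark round one, 15 mm across.
- power_unit: Grey power unit, a box 120 (x) x 90 (y) x 40 mm high, fixed to the table left or right of the lamp; origin at the centre of its underside, x roughly away from the robot. On top, 5 mm to +x of the middle, a 25 mm high black block (70 x 50 mm) carries the lever: pivot 62 mm above the table, swinging in the unit's x-z plane.
- switch_tip (a point): Centre of the black ball (26 mm across) on the end of the switch lever, a 10 mm steel rod; 70 mm from the pivot. At the start it leans away from the robot and is about 123 mm above the table; it is pulled over along the power unit's -x, rising to 132 mm on the way.
- switch (a joint): Switch lever angle, rad: 0 leaning 0.5 rad away from the robot (off), 1.0 leaning 0.5 rad towards the robot, at its stop (on). About 1 N at the ball; it stays where it is left.
- juglet_center (a point): Middle of the terracotta juglet (74 mm across, 98 mm tall, upright), 45 mm above its underside; it stands on the robot's side of the lamp, under the head. Bystander.
- jar_center (a point): Middle of a glass jar with a white cap (60 mm across, 85 mm tall), beside the lamp's foot. Bystander.
- vial_center (a point): Middle of a clear bottle with a white cap (40 mm across, 90 mm tall), beside the lamp's foot on the other side. Bystander.
There are look-alikes about, which are no part of the job. Several things look just like the part that bears juglet_center: the one meant starts farthest from the robot's base.

How it is judged:
By the outcome, as a careful person would: the job done as asked, in the order asked, and still so for the second after the job is handed in, with the robot touching nothing.
It also fails if it takes over 56 s, if anything falls off the work surface, if the arm or the gripper's body presses on something with over 40 N, if the wrist force passes 120 N, or if a joint passes its speed limit or range.

ROBOT

A 6-joint arm with a two-finger parallel gripper is mounted at the origin on the work surface. World frame = base frame: x ahead of the robot, y to its left, z up, the work surface at z = 0. Lengths are in m, angles in rad, forces in N, time in s.
With the tool pointing down it reaches from about 0.35 to 0.925 m from the base axis. Payload 6.4 kg.
Tool frame: the origin (TCP) lies at the centre of the arm's flange, where the gripper is bolted on; the fingertips stand robot.finger_overhang ahead of it and the grasp point (between the pads) lies 155 mm ahead of it (robot.finger_overhang is the distance from the TCP to the fingertips, in m); z points along the fingers, y is the line along which they close (so a half turn about z gives the same grasp; the last joint's range is limited). The gripper opens to 85 mm and grips with 20 to 120 N. Pads are 22 mm wide; open, the fingers measure 114 mm over their backs; the gripper's body (76 mm by 85 mm) begins 54 mm behind the grasp point. The pads swing forward as they close: fully open they stand 13 mm farther back than shut.
Start: joints at [1.153, 0.245, 1.558, -0, 1.339, -0.174], TCP at [0.157, 0.631, 0.405] pointing down, gripper open.
Joint ranges: [-3.13, 3.13], [-1.02, 2.26], [0.13, 2.54], [-0.95, 4.09], [0.21, 2.88], [-2.74, 2.74]. Speed limits (rad/s): [2.57, 2.57, 3.14, 3.14, 3.14, 3.14].

INTERFACE

Orientations are given as a rotation vector (axis times angle).
In Python, from station import robot, imaging, job gives the robot as it stands.
- The arm moves only by the tool move_arm, never from a script. Its argument "plan" is a list of rows, each a list of 6 numbers: the shift along the tool's x, y, z in m, then the turn, a rotation vector about the tool's x, y, z in rad. A call has 1 to 8 rows; each row shifts and turns the commanded pose from where the row before left it, along the tool's axes as they then stand; what a row does not reach is not made up. A row lasts 1/8 s, in which the tool goes at most 62.5 mm and 10.7 degrees, less where a joint would pass 70% of its speed; a pose out of reach is approached as far as the arm can. A call is refused whole if a number of a shift passes 0.0625 or a number of a turn 0.188, either way. A call with a gripper value outside its range is refused whole. "hand" is the opening in per cent of the stroke, from 0 (shut) to 100 (fully open), set as the call begins (left out, the last holds). The fingers move at their own pace and stop on an object; "newtons" is the grip in N (left out, the last holds). Time passes only in rows, so rows that do not move let the fingers close. It gives the time, the measured TCP pose, the force, the opening and the grip force at its end, in the units of the state.
- robot.state(): the state, without advancing time (a new reading comes with each control period).
- imaging.camera(name): name is "side" or "top"; returns a dict with "pixels" (480x640x3 uint8, blue, green, red), "range_z" (480x640 float32, m along the optical axis (not along the pixel's ray), 0 where there is no reading), "fx", "fy", "cx", "cy" (pixels), "dist_coeffs" ([k1, k2, p1, p2, k3] as OpenCV has them; the pictures are not rectified), "xyz" and "orientation" of the camera in the world. Camera axes: x right, y down, z forward; pixel columns grow to the right and rows downward; lengths in m; the calibration is good to about 2 mm. A picture is of the moment at which its call begins.
- job.job_done(): hands the job in; it is judged then, once.
The state is a dict: "time_s": time; "joint_pos": joint angles; "joint_velocities": joint speeds; "joint_efforts": joint torques, N m; "eef_pos": TCP position; "orientation": TCP orientation; "contact_force": force on the tool from outside, world axes, zero at the start; "wrist_torque": the same for the moment, N m; "grip_width": opening from 0.0 (shut) to 1.0 (fully open); "grasp_force": force on a finger pad.
Only numpy, scipy, OpenCV 4.12 (cv2) and the standard library are available. Lean on these libraries where they do the work, as an engineer would, in place of code of your own. Each camera call takes 0.05 s, during which the arm holds its last target. There are 200 camera calls.

## Working session

There is one attempt and no reset: what is moved stays moved. The work goes in short steps, Python scripts to look and compute and a tool call to move; the robot and the scene stay as the last step left them, time stands still between calls to the robot, and variables do not carry over. Pictures are saved under pics/ and viewed, at most 13 in all, crops included, and the job is handed in when it is done.

Besides the shell and the picture viewer there is one more tool, called by a JSON object that holds its "api" and its "payload". move_arm: Moves the arm, as the interface text tells. Its arguments: {"type":"object","properties":{"plan":{"type":"array"},"hand":{"type":"number"},"newtons":{"type":"number"}},"required":["plan"]}

```bash
mkdir -p pics; ls; cat > h.py <<'E'
import numpy as np, cv2
from scipy.spatial.transform import Rotation as R
from station import robot, imaging, job
def cam(n,save=None):
    c=imaging.camera(n)
    o=np.array(c["orientation"],float)
    c["R"]=R.from_rotvec(o).as_matrix() if o.size==3 else (R.from_quat(o).as_matrix() if o.size==4 else o)
    if save: cv2.imwrite("pics/"+save,c["pixels"])
    return c
def cloud(c):
    h,w=c["range_z"].shape
    K=np.array([[c["fx"],0,c["cx"]],[0,c["fy"],c["cy"]],[0,0,1]],float)
    u,v=np.meshgrid(np.arange(w),np.arange(h))
    p=cv2.undistortPoints(np.stack([u,v],-1).reshape(-1,1,2).astype(np.float64),K,np.array(c["dist_coeffs"],float)).reshape(h,w,2)
    z=c["range_z"].astype(float)
    P=np.dstack([p[...,0]*z,p[...,1]*z,z])@c["R"].T+np.array(c["xyz"])
    P[z==0]=np.nan
    return P
E
python3 - <<'E'
from h import *
s=robot.state();print(s, robot.finger_overhang)
for n in("side","top"):
    c=cam(n,n+"0.png");print(n,c["xyz"],c["orientation"],c["fx"],c["cx"],c["cy"],c["dist_coeffs"])
    np.save(n+"0.npy",cloud(c))
E
```

```text
pics
{'time_s': 0.0, 'joint_pos': array([ 1.15292530e+00,  2.45837808e-01,  1.55903196e+00,  1.52888045e-05,
        1.33870911e+00, -1.74119614e-01]), 'joint_velocities': array([ 0.00212201,  0.00020343, -0.00116309, -0.00247373,  0.00120029,
       -0.0008192 ]), 'joint_efforts': array([ 9.86677696e-04, -4.29520833e+01, -3.26122212e+01, -3.10388095e-04,
        5.37585016e-03,  4.01676311e-05]), 'eef_pos': array([0.15678516, 0.6305716 , 0.40355516]), 'orientation': array([-3.81869818e-01, -3.11769814e+00,  2.97689055e-03]), 'contact_force': array([0.17927698, 0.27806313, 0.34817914]), 'wrist_torque': array([0.04573341, 0.00577276, 0.02430991]), 'grasp_force': 0.0, 'grip_width': 0.9954379469867745} 0.1734
side [ 0.05918068 -0.43075446  0.81020118] [-2.2215662   0.90064211 -0.36033573] 512.3858084085807 320.4520041066459 239.99669163622573 [-0.11605501  0.          0.          0.          0.        ]
top [0.33995952 0.02601769 1.28032963] [-2.14397877  2.11256251 -0.17871115] 608.1588936600215 315.3264607782732 245.92800385453916 [-0.11622539  0.          0.          0.          0.        ]
```

View pics/side0.png

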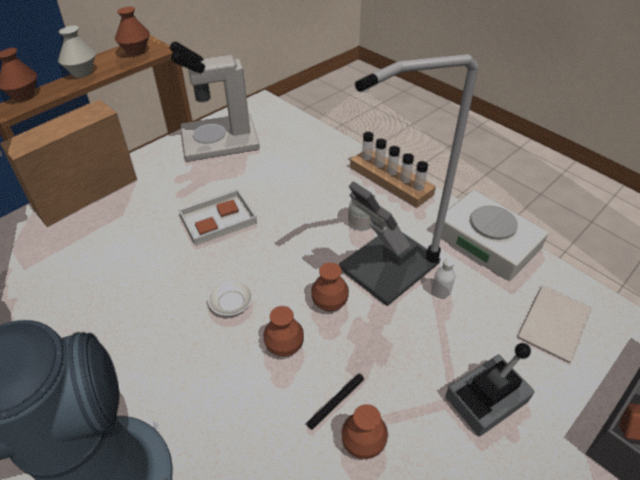

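View pics/top0.png

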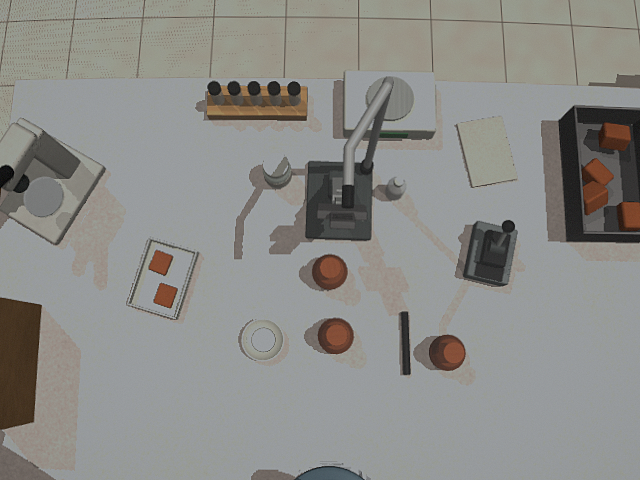

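The side view shows the lamp head at about (365,200), its foot at (388,265), and the lever ball at (522,351). In the top view the foot is at (339,200), the ball at (508,226), and the juglet farthest from the base at (330,271).

```bash
python3 - <<'E'
from h import *
S=np.load("side0.npy");T=np.load("top0.npy")
im=cv2.imread("pics/side0.png")
cr=im[170:310,320:480];cr2=im[330:440,430:550]
a=cv2.resize(cr,None,fx=4,fy=4,interpolation=cv2.INTER_CUBIC)
cv2.imwrite("pics/crop_side.png",a)
f=lambda P,u,v:np.round(np.nanmedian(P[v-1:v+2,u-1:u+2].reshape(-1,3),0),4)
# foot: top-cam points 0.012<z<0.024 near
q=T[150:250,295:385].reshape(-1,3);m=(q[:,2]>.010)&(q[:,2]<.026)
r=cv2.minAreaRect((q[m][:,:2]*1000).astype(np.float32));print("foot",r)
q=T[210:295,450:525].reshape(-1,3);m=(q[:,2]>.03)&(q[:,2]<.05)
print("unit",cv2.minAreaRect((q[m][:,:2]*1000).astype(np.float32)))
m=(q[:,2]>.115);print("ball",q[m].mean(0),q[m].max(0),q[m].min(0),m.sum())
q=S[335:370,505:540].reshape(-1,3);m=(q[:,2]>.105);print("ball side",np.nanmean(q[m],0),q[m].max(0),q[m].min(0),m.sum())
for n,(u,v) in dict(j=(330,271),jar=(277,165),vial=(396,186)).items():print(n,f(T,u,v))
q=S[175:260,340:415].reshape(-1,3);m=(q[:,2]>.05)&(q[:,0]<.85);np.save("head.npy",q[m]);print(m.sum(),q[m].min(0),q[m].max(0))
q=T[60:215,330:400].reshape(-1,3);m=(q[:,2]>.4);
print("boom",q[m].min(0),q[m].max(0)); i=q[m][:,0].argmin();print(q[m][i])
E
```

```text
foot ((663.2828369140625, -14.465507507324219), (140.36170959472656, 169.26351928710938), 88.7816390991211)
unit ((549.8035888671875, -333.6122741699219), (91.5940933227539, 120.3968734741211), 76.95734405517578)
ball [ 0.58491481 -0.34072167  0.13143248] [ 0.59844666 -0.33051307  0.14168867] [ 0.5743043  -0.35340911  0.11754229] 134
ball side [ 0.5768286  -0.34214429  0.12608487] [ 0.59134855 -0.32919515  0.13606673] [ 0.56668573 -0.35416007  0.10513121] 251
j [0.4974 0.0048 0.0973]
jar [0.7152 0.1152 0.0856]
vial [ 0.6766 -0.1284  0.0817]
1717 [ 0.54144663 -0.05862872  0.05026043] [0.73884852 0.14545392 0.27590946]
boom [ 0.5377817  -0.0783443   0.40041699] [ 0.73866758 -0.0037998   0.47712522]
[ 0.5377817  -0.01797045  0.46465051]
```

View pics/crop_side.png

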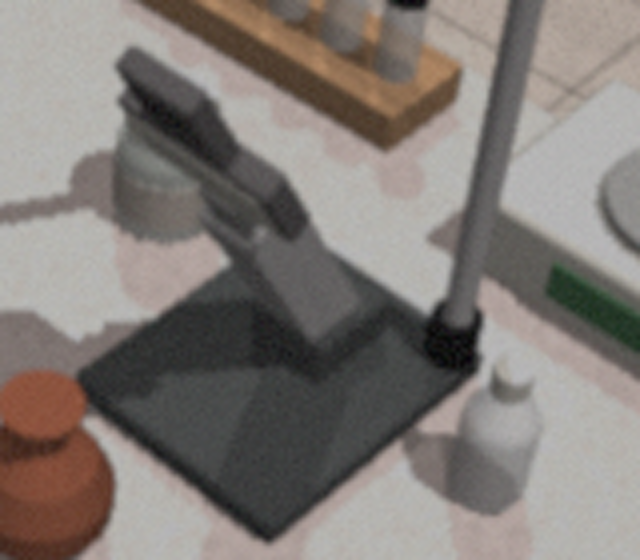

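The crop shows the head, with the tab uppermost at crop (160,80), the panel below it, and the sleeve running down to the foot. Next I'll fit it in the slope frame.

```bash
python3 - <<'E'
from h import *
q=np.vstack([np.load("head.npy")]+[T[150:245,320:365].reshape(-1,3) for T in [np.load("top0.npy")]])
src=np.r_[np.zeros(len(np.load("head.npy"))),np.ones(len(q)-len(np.load("head.npy")))]
a=np.radians(-1.22);Rl=R.from_euler('z',a).as_matrix()
L=(q-[.6633,-.0145,0])@Rl
c,s=np.cos(np.pi/6),np.sin(np.pi/6)
X=np.c_[c*L[:,0]+s*L[:,2],L[:,1],-s*L[:,0]+c*L[:,2]]
m=(abs(X[:,1])<.06)&(L[:,2]>.05)&(L[:,2]<.35)&(X[:,2]>.09)
for S in(0,1):
  print("src",S)
  Y=X[m&(src==S)]
  for z in np.arange(.09,.36,.01):
    k=(Y[:,2]>=z)&(Y[:,2]<z+.01)
    if k.sum()>3:print(round(z,3),k.sum(),np.round(np.percentile(Y[k,0],[3,50,97]),3),np.round(np.percentile(Y[k,1],[3,50,97]),3))
E
```

```text
src 0
0.09 44 [0.02  0.031 0.051] [-0.017 -0.015  0.01 ]
0.1 47 [0.019 0.035 0.051] [-0.017 -0.016  0.013]
0.11 45 [0.019 0.031 0.052] [-0.017 -0.016  0.01 ]
0.12 49 [0.019 0.034 0.052] [-0.017 -0.016  0.012]
0.13 38 [0.019 0.025 0.039] [-0.017 -0.016  0.014]
0.14 36 [0.019 0.022 0.034] [-0.017 -0.016  0.015]
0.15 47 [0.019 0.024 0.031] [-0.017 -0.009  0.015]
0.16 64 [0.019 0.023 0.031] [-0.017 -0.006  0.017]
0.17 18 [0.024 0.025 0.029] [-0.011 -0.008  0.008]
0.18 30 [0.024 0.026 0.036] [-0.044 -0.003  0.01 ]
0.19 44 [0.026 0.027 0.041] [-0.045 -0.037  0.035]
0.2 70 [0.026 0.027 0.042] [-0.045 -0.027  0.032]
0.21 64 [0.026 0.027 0.042] [-0.045 -0.022  0.035]
0.22 76 [0.026 0.027 0.042] [-0.045 -0.03   0.035]
0.23 244 [0.027 0.031 0.043] [-0.044 -0.024  0.041]
0.24 45 [0.029 0.03  0.041] [-0.022 -0.019  0.015]
0.25 50 [0.028 0.03  0.041] [-0.022 -0.017  0.017]
0.26 43 [0.028 0.03  0.041] [-0.022 -0.02   0.015]
0.27 51 [0.028 0.03  0.04 ] [-0.022 -0.018  0.016]
0.28 57 [0.029 0.03  0.042] [-0.022 -0.015  0.015]
0.29 187 [0.03  0.036 0.042] [-0.02  -0.001  0.02 ]
src 1
0.09 13 [0.051 0.
[... 329 characters left out ...]
 [0.044 0.053 0.059] [0.001 0.012 0.016]
0.17 8 [0.048 0.053 0.054] [0.001 0.007 0.011]
0.18 28 [0.049 0.051 0.054] [-0.04   0.005  0.014]
0.19 50 [0.049 0.05  0.051] [-0.039  0.015  0.039]
0.2 54 [0.048 0.05  0.051] [-0.04   0.008  0.037]
0.21 57 [0.049 0.05  0.051] [-0.037  0.009  0.037]
0.22 70 [0.049 0.05  0.051] [-0.038 -0.001  0.038]
0.23 242 [0.035 0.046 0.05 ] [-0.039  0.003  0.039]
0.24 48 [0.044 0.049 0.05 ] [-0.032 -0.002  0.019]
0.25 39 [0.047 0.049 0.05 ] [-0.02   0.     0.021]
0.26 45 [0.048 0.049 0.05 ] [-0.018  0.001  0.021]
0.27 42 [0.047 0.049 0.05 ] [-0.02  -0.     0.021]
0.28 75 [0.035 0.048 0.049] [-0.021 -0.001  0.021]
0.29 173 [0.036 0.043 0.048] [-0.02   0.     0.021]
```

```bash
cat >> h.py <<'E'
a=np.radians(-1.22);RL=R.from_euler('z',a).as_matrix();OL=np.array([.6633,-.0145,0])
c30,s30=np.cos(np.pi/6),np.sin(np.pi/6)
TX=RL@[c30,0,s30];TY=RL@[0,1.,0];TZ=RL@[-s30,0,c30]
def slope(x,y,z): return OL+TX*x+TY*y+TZ*z
RG=np.c_[TY,TX,-TZ]
def rows(pt,Rt,N,p=None,Rc=None,show=True):
    s=robot.state()
    p=np.array(s["eef_pos"]) if p is None else p
    Rc=R.from_rotvec(s["orientation"]).as_matrix() if Rc is None else Rc
    w=R.from_matrix(Rc.T@Rt).as_rotvec()/N; t=Rc.T@(pt-p)
    Q=R.from_rotvec(w).as_matrix();M=sum(np.linalg.matrix_power(Q,k) for k in range(N))
    d=np.linalg.solve(M,t);d,w=np.round(d,4),np.round(w,4)
    print("row",N,"x",list(d)+list(w),"turn deg",np.degrees(np.linalg.norm(w)))
    for k in range(N):
        p=p+Rc@d;Rc=Rc@R.from_rotvec(w).as_matrix()
        if show and k%3==2:print(np.round(p,3),np.round(p+.17*Rc[:,2],3))
    return p,Rc
E
python3 - <<'E'
from h import *
tab=slope(.039,0,.268);print(tab)
g=tab+.155*TZ
rows(g+.11*TZ,RG,16)
E
```

```text
[ 0.56309771 -0.01236607  0.25159481]
row 16 x [np.float64(-0.0454), np.float64(-0.0127), np.float64(-0.0053), np.float64(-0.0277), np.float64(-0.022), np.float64(0.0822)] turn deg 5.127293634630218
[0.273 0.551 0.421] [0.288 0.56  0.252]
[0.364 0.444 0.442] [0.397 0.458 0.275]
[0.425 0.317 0.461] [0.475 0.331 0.299]
[0.451 0.178 0.475] [0.518 0.188 0.319]
[0.442 0.037 0.481] [0.523 0.039 0.331]
```

{"api": "move_arm", "payload": {"plan": [[-0.0454,-0.0127,-0.0053,-0.0277,-0.022,0.0822],[-0.0454,-0.0127,-0.0053,-0.0277,-0.022,0.0822],[-0.0454,-0.0127,-0.0053,-0.0277,-0.022,0.0822],[-0.0454,-0.0127,-0.0053,-0.0277,-0.022,0.0822],[-0.0454,-0.0127,-0.0053,-0.0277,-0.022,0.0822],[-0.0454,-0.0127,-0.0053,-0.0277,-0.022,0.0822],[-0.0454,-0.0127,-0.0053,-0.0277,-0.022,0.0822],[-0.0454,-0.0127,-0.0053,-0.0277,-0.022,0.0822]], "hand": 100}}

```text
time_s: 1.1
eef_pos: [0.4089, 0.3598, 0.4552]
orientation: [1.285, 2.632, 0.288]
contact_force: [0.1, -0.3, 1.0]
grip_width: 1.003
grasp_force: 0.0
```

{"api": "move_arm", "payload": {"plan": [[-0.0454,-0.0127,-0.0053,-0.0277,-0.022,0.0822],[-0.0454,-0.0127,-0.0053,-0.0277,-0.022,0.0822],[-0.0454,-0.0127,-0.0053,-0.0277,-0.022,0.0822],[-0.0454,-0.0127,-0.0053,-0.0277,-0.022,0.0822],[-0.0454,-0.0127,-0.0053,-0.0277,-0.022,0.0822],[-0.0454,-0.0127,-0.0053,-0.0277,-0.022,0.0822],[-0.0454,-0.0127,-0.0053,-0.0277,-0.022,0.0822]]}}

```text
time_s: 1.98
eef_pos: [0.4414, 0.0354, 0.4808]
orientation: [1.879, 2.003, 0.489]
contact_force: [1.1, 1.2, -0.2]
grip_width: 0.999
grasp_force: 0.0
```

```bash
python3 - <<'E'
from h import *
s=robot.state();print(s["time_s"],s["joint_pos"],s["eef_pos"],s["contact_force"])
g=slope(.039,0,.268)+.155*TZ
rows(g+.11*TZ,RG,2)
cam("side","side1.png")
E
```

```text
1.975 [-0.19684122 -0.42968451  2.06599623  0.12286499  1.02154841 -0.29904046] [0.44142409 0.0353992  0.48083151] [ 1.07707422  1.16276711 -0.20050205]
row 2 x [np.float64(-0.0222), np.float64(-0.0056), np.float64(-0.0029), np.float64(-0.0129), np.float64(-0.0113), np.float64(0.0397)] turn deg 2.4777957154956223
```

View pics/side1.png

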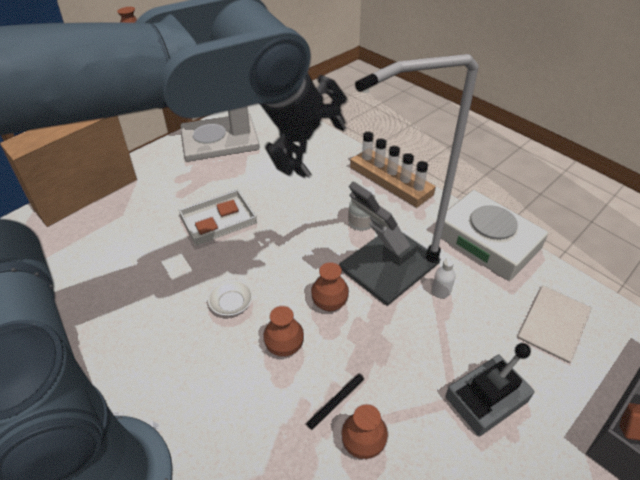

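The gripper is open at about (305,130), up-slope of the tab at (355,190), and the boom tip at (368,83) is clear. Next: align, then approach.

{"api": "move_arm", "payload": {"plan": [[-0.0222,-0.0056,-0.0029,-0.0129,-0.0113,0.0397],[-0.0222,-0.0056,-0.0029,-0.0129,-0.0113,0.0397],[0,0,0,0,0,0],[0,0,0,0,0,0]]}}

```text
time_s: 2.52
eef_pos: [0.4311, -0.0077, 0.4812]
orientation: [1.943, 1.908, 0.51]
contact_force: [0.5, 0.8, -0.1]
grip_width: 0.999
grasp_force: 0.0
```

```bash
python3 - <<'E'
from h import *
s=robot.state();print(s["time_s"],s["contact_force"])
g=slope(.039,0,.268)+.155*TZ
rows(g,RG,4)
c=cam("side")
P=cloud(c)
# gripper vs tab in slope frame
q=P.reshape(-1,3);X=(q-OL)@np.c_[TX,TY,TZ]
m=(abs(X[:,1])<.02)&(X[:,2]>.24)&(X[:,2]<.5)&(X[:,0]>-.05)&(X[:,0]<.13)
Y=X[m]
for z in np.arange(.24,.5,.015):
    k=(Y[:,2]>=z)&(Y[:,2]<z+.015)
    if k.sum()>2:print(round(z,3),k.sum(),np.round(np.percentile(Y[k,0],[1,25,50,75,99]),3))
cv2.imwrite("pics/side2.png",cv2.resize(c["pixels"][50:250,220:480],None,fx=3,fy=3))
E
```

```text
2.525 [ 0.49084514  0.78875253 -0.14593811]
row 4 x [np.float64(-0.0005), np.float64(-0.0001), np.float64(0.0275), np.float64(-0.0003), np.float64(-0.0004), np.float64(0.0007)] turn deg 0.04928769318002914
[ 0.472 -0.01   0.41 ] [ 0.557 -0.012  0.262]
0.24 28 [0.029 0.029 0.029 0.029 0.039]
0.255 45 [0.028 0.029 0.029 0.029 0.043]
0.27 42 [0.028 0.029 0.029 0.029 0.04 ]
0.285 195 [0.029 0.032 0.035 0.039 0.043]
0.36 8 [-0.012  0.057  0.08   0.081  0.081]
0.375 129 [-0.02  -0.012  0.08   0.082  0.093]
0.39 146 [-0.02  -0.012  0.08   0.083  0.094]
0.405 144 [-0.031 -0.013  0.08   0.087  0.106]
0.42 584 [-0.037 -0.015  0.004  0.091  0.11 ]
0.435 592 [-0.035 -0.002  0.015  0.067  0.108]
0.45 652 [-0.033  0.006  0.034  0.09   0.127]
0.465 849 [-0.031 -0.016  0.012  0.095  0.128]
0.48 63 [-0.     0.     0.002  0.004  0.07 ]
0.495 27 [-0.     0.001  0.002  0.004  0.07 ]
```

View pics/side2.png

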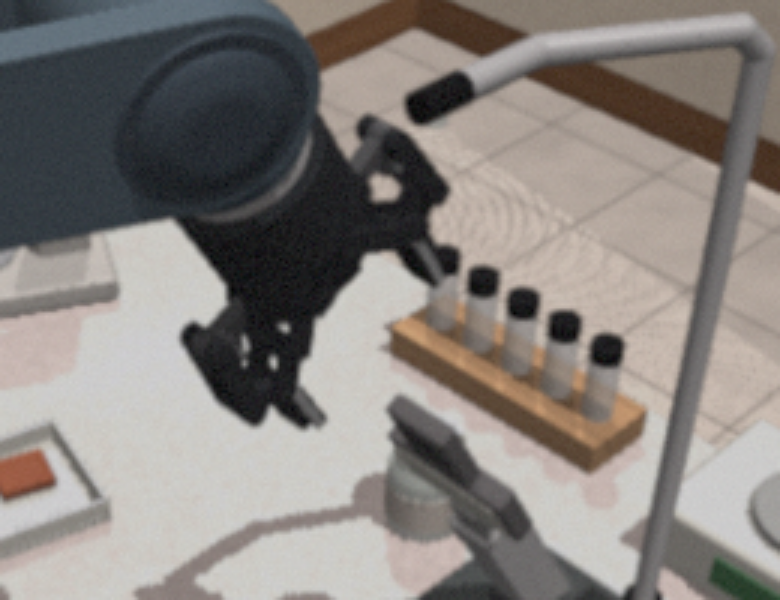

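The fingers straddle the tab axis, with the tab's tip at crop (410,415), and the upper finger clears the boom's end cap at (440,95). Going in.

{"api": "move_arm", "payload": {"plan": [[-0.0005,0,0.0275,0,0,0],[-0.0005,0,0.0275,0,0,0.001],[-0.0005,0,0.0275,0,0,0.001],[-0.0005,0,0.0275,0,0,0.001],[0,0,0,0,0,0]]}}

```text
time_s: 3.2
eef_pos: [0.4859, -0.0103, 0.3838]
orientation: [1.949, 1.91, 0.508]
contact_force: [1.4, 0.2, -0.2]
grip_width: 1.001
grasp_force: 0.0
```

{"api": "move_arm", "payload": {"plan": [[0,0,0,0,0,0],[0,0,0,0,0,0],[0,0,0,0,0,0],[0,0,0,0,0,0],[0,0,0,0,0,0],[0,0,0,0,0,0]], "hand": 0, "newtons": 40}}

```text
time_s: 3.95
eef_pos: [0.4858, -0.0112, 0.3859]
orientation: [1.947, 1.905, 0.51]
contact_force: [-2.6, -1.1, -0.9]
grip_width: 0.158
grasp_force: 44.3
```

{"api": "move_arm", "payload": {"plan": [[0,0,-0.005,0,0,0],[0,0,-0.009,0,0,0],[0,0,-0.009,0,0,0],[0,0,-0.009,0,0,0],[0,0,-0.009,0,0,0],[0,0,-0.009,0,0,0],[0,0,0,0,0,0]]}}

```text
time_s: 4.82
eef_pos: [0.4607, -0.0107, 0.4295]
orientation: [1.947, 1.905, 0.51]
contact_force: [-4.5, -0.9, -1.0]
grip_width: 0.159
grasp_force: 44.3
```

```bash
python3 - <<'E'
from h import *
s=robot.state();p=s["eef_pos"];print(s["contact_force"]@np.c_[TX,TY,TZ],s["grip_width"])
print((p-[.4858,-.0112,.3859])@np.c_[TX,TY,TZ], s["joint_pos"])
c=cam("side");cv2.imwrite("pics/side3.png",cv2.resize(c["pixels"][50:300,250:480],None,fx=2.4,fy=2.4))
X=(cloud(c).reshape(-1,3)-OL)@np.c_[TX,TY,TZ]
m=(X[:,0]>.02)&(X[:,0]<.05)&(abs(X[:,1])<.046)&(abs(X[:,1])>.026)&(X[:,2]>.15)&(X[:,2]<.36)
print("panel z",np.percentile(X[m,2],[1,5,50,95,99]))
P=np.load("side0.npy");X=(P.reshape(-1,3)-OL)@np.c_[TX,TY,TZ]
m=(X[:,0]>.02)&(X[:,0]<.05)&(abs(X[:,1])<.046)&(abs(X[:,1])>.026)&(X[:,2]>.15)&(X[:,2]<.36)
print("panel z0",np.percentile(X[m,2],[1,5,50,95,99]))
E
```

```text
[-4.35775219 -1.0050467   1.32460258] 0.15919235477638055
[3.65260214e-05 3.93512256e-06 5.03110829e-02] [-0.29451807 -0.34495798  2.09955085  0.17503285  0.88889565 -0.34907207]
panel z [0.2401951  0.24382839 0.27607693 0.2880298  0.28867356]
panel z0 [0.19004052 0.19552348 0.22970254 0.23847951 0.23947888]
```

View pics/side3.png

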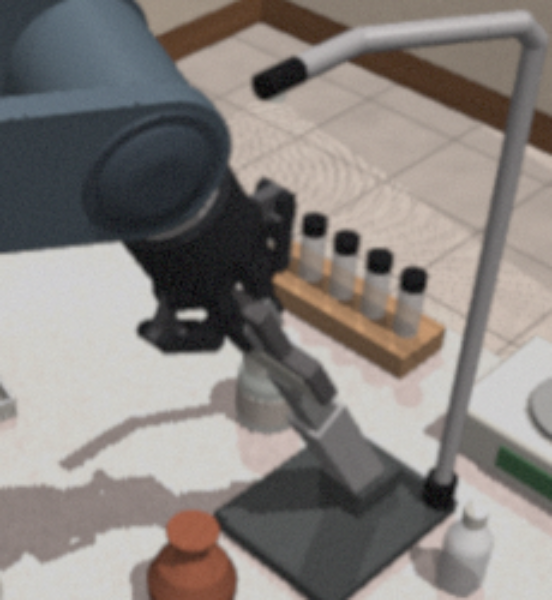

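The head has risen 50 mm with the tool, and the panel is now at crop (300,375). I'll continue slowly and watch the force.

{"api": "move_arm", "payload": {"plan": [[0,0,-0.002,0,0,0],[0,0,-0.002,0,0,0],[0,0,-0.002,0,0,0],[0,0,-0.002,0,0,0],[0,0,-0.001,0,0,0],[0,0,-0.001,0,0,0]]}}

```text
time_s: 5.62
eef_pos: [0.4559, -0.0106, 0.4378]
orientation: [1.947, 1.905, 0.51]
contact_force: [2.4, -1.6, -8.5]
grip_width: 0.162
grasp_force: 42.8
```

{"api": "move_arm", "payload": {"plan": [[0,0,-0.001,0,0,0],[0,0,-0.001,0,0,0],[0,0,-0.001,0,0,0],[0,0,-0.001,0,0,0]]}}

```text
time_s: 6.12
eef_pos: [0.4539, -0.0105, 0.4413]
orientation: [1.947, 1.905, 0.51]
contact_force: [-1.4, -2.2, -8.6]
grip_width: 0.161
grasp_force: 42.9
```

{"api": "move_arm", "payload": {"plan": [[0,0,-0.001,0,0,0],[0,0,-0.001,0,0,0],[0,0,-0.001,0,0,0]]}}

```text
time_s: 6.5
eef_pos: [0.4532, -0.0106, 0.4412]
orientation: [1.947, 1.902, 0.514]
contact_force: [35.5, -3.2, -31.8]
grip_width: 0.162
grasp_force: 39.3
```

The stem has stalled at about 64 mm of travel, so this is the end stop. I'll unload and check the button.

{"api": "move_arm", "payload": {"plan": [[0,0,0.001,0,0,0],[0,0,0.001,0,0,0],[0,0,0.0005,0,0,0],[0,0,0,0,0,0]]}}

```text
time_s: 7.0
eef_pos: [0.4538, -0.0105, 0.4414]
orientation: [1.947, 1.905, 0.51]
contact_force: [5.3, -2.5, -12.3]
grip_width: 0.154
grasp_force: 43.8
```

```bash
python3 - <<'E'
from h import *
s=robot.state();print(s["contact_force"]@np.c_[TX,TY,TZ])
c=cam("side");t=cam("top")
a=cv2.resize(c["pixels"][170:270,340:440],(400,400),interpolation=cv2.INTER_CUBIC)
b=cv2.resize(t["pixels"][160:240,300:380],(400,400),interpolation=cv2.INTER_CUBIC)
cv2.imwrite("pics/btn.png",cv2.hconcat([a,b]))
for n,k in(("s",c),("t",t)):
  X=(cloud(k).reshape(-1,3)-OL)@np.c_[TX,TY,TZ]
  m=(X[:,0]>.045)&(X[:,0]<.08)&(abs(X[:,1])<.02)
  for z in np.arange(.1,.19,.008):
    q=m&(X[:,2]>=z)&(X[:,2]<z+.008)
    if q.sum():print(n,round(z,3),q.sum(),np.round(np.percentile(X[q,0],[5,50,95]),4))
E
```

```text
[ -1.55836642  -2.41039741 -13.30905002]
s 0.1 8 [0.0462 0.0493 0.0526]
s 0.108 7 [0.0455 0.0489 0.0526]
s 0.116 10 [0.0455 0.0487 0.0517]
s 0.124 7 [0.0458 0.0502 0.0527]
s 0.132 9 [0.0459 0.049  0.0522]
s 0.14 6 [0.0457 0.0477 0.0522]
s 0.148 13 [0.0461 0.0495 0.053 ]
s 0.156 27 [0.0457 0.0502 0.0526]
s 0.164 3 [0.0456 0.047  0.0487]
s 0.172 2 [0.0453 0.0457 0.0461]
s 0.18 2 [0.0457 0.0464 0.047 ]
t 0.1 4 [0.05   0.0539 0.0578]
t 0.108 8 [0.052  0.0589 0.0592]
t 0.116 10 [0.0473 0.0578 0.0593]
t 0.124 8 [0.0577 0.0596 0.0626]
t 0.132 17 [0.0472 0.0594 0.0633]
t 0.14 12 [0.0535 0.059  0.061 ]
t 0.148 12 [0.0503 0.0584 0.0594]
t 0.156 43 [0.0477 0.0551 0.0593]
t 0.164 7 [0.0467 0.0533 0.0541]
t 0.172 10 [0.0492 0.0531 0.0541]
t 0.18 6 [0.0529 0.0533 0.0543]
t 0.188 9 [0.0527 0.0531 0.054 ]
```

View pics/btn.png

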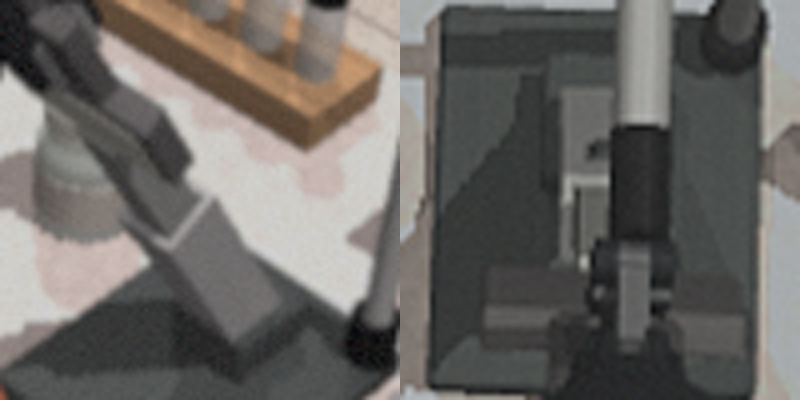

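The top view shows the dark button at (600,150), and depth there reads about 4 mm proud of the sleeve at the hole's position. A light inward push should confirm the lock.

{"api": "move_arm", "payload": {"plan": [[0,0,0.001,0,0,0],[0,0,0.001,0,0,0],[0,0,0.001,0,0,0],[0,0,0.001,0,0,0]]}}

```text
time_s: 7.6
eef_pos: [0.4553, -0.0105, 0.4391]
orientation: [1.947, 1.906, 0.509]
contact_force: [-8.6, -3.2, -4.5]
grip_width: 0.158
grasp_force: 45.9
```

{"api": "move_arm", "payload": {"plan": [[0,0,0.001,0,0,0],[0,0,0.001,0,0,0]]}}

```text
time_s: 7.85
eef_pos: [0.456, -0.0105, 0.4387]
orientation: [1.947, 1.908, 0.507]
contact_force: [-28.8, -2.5, 7.6]
grip_width: 0.161
grasp_force: 48.7
```

The lock holds, with 21 N of resistance and no give. Ease off, release and back out along the slope.

{"api": "move_arm", "payload": {"plan": [[0,0,-0.0015,0,0,0],[0,0,-0.001,0,0,0],[0,0,0,0,0,0]]}}

```text
time_s: 8.22
eef_pos: [0.4552, -0.0105, 0.4391]
orientation: [1.947, 1.906, 0.509]
contact_force: [-6.8, -2.3, -6.0]
grip_width: 0.159
grasp_force: 45.5
```

{"api": "move_arm", "payload": {"plan": [[0,0,0,0,0,0],[0,0,0,0,0,0],[0,0,0,0,0,0],[0,0,0,0,0,0],[0,0,-0.01,0,0,0],[0,0,-0.03,0,0,0],[0,0,-0.03,0,0,0],[0,0,-0.03,0,0,0]], "hand": 50}}

```text
time_s: 9.22
eef_pos: [0.4047, -0.0094, 0.5271]
orientation: [1.945, 1.904, 0.511]
contact_force: [0.4, -1.2, 0.2]
grip_width: 0.499
grasp_force: 0.0
```

```bash
python3 - <<'E'
from h import *
s=robot.state();print(s["joint_pos"],s["eef_pos"],s["contact_force"])
t=cam("top","top2.png");T=cloud(t)
X=(T.reshape(-1,3)-OL)@np.c_[TX,TY,TZ]
m=(X[:,0]>.03)&(X[:,0]<.06)&(abs(X[:,1])<.04)&(abs(X[:,1])>.026)&(X[:,2]>.15)&(X[:,2]<.42)
print("panel z",np.percentile(X[m,2],[1,5,50,95,99]))
X=(np.load("top0.npy").reshape(-1,3)-OL)@np.c_[TX,TY,TZ]
m=(X[:,0]>.03)&(X[:,0]<.06)&(abs(X[:,1])<.04)&(abs(X[:,1])>.026)&(X[:,2]>.15)&(X[:,2]<.42)
print("panel z0",np.percentile(X[m,2],[1,5,50,95,99]))
# switch: yaw of unit
u=np.array([np.cos(np.radians(-13.04)),np.sin(np.radians(-13.04))])
for ang in(.5,0,-.5):
  b=np.r_[np.array([.5498,-.3336])+u*(.005+.07*np.sin(ang)),.062+.07*np.cos(ang)];print(b)
E
```

```text
[-0.33782878 -0.56628223  2.07483821  0.17320002  1.1367337  -0.34941233] [ 0.40474689 -0.00944981  0.52712071] [ 0.38798205 -1.15008909  0.23244559]
panel z [0.25327249 0.25664094 0.2941852  0.29909191 0.30043345]
panel z0 [0.18964357 0.19307196 0.23383419 0.23914193 0.24068082]
[ 0.58736544 -0.34230029  0.12343078]
[ 0.55467106 -0.33472816  0.132     ]
[ 0.52197669 -0.32715602  0.12343078]
```

View pics/top2.png

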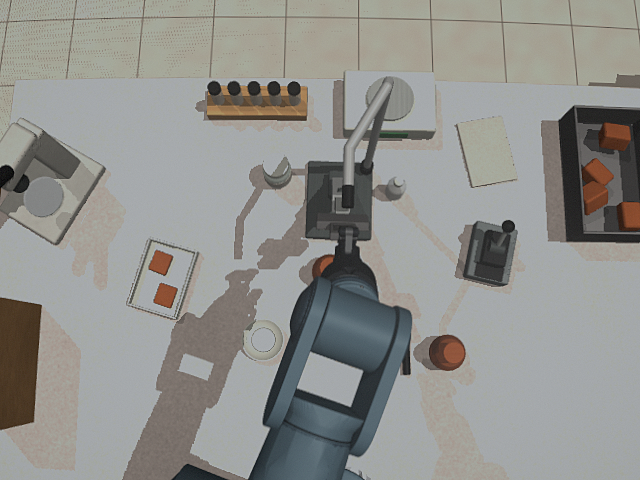

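The panel stays raised by about 62 mm, and the button's hole area shows at (340,200). The ball is unmoved at (508,226). Now the approach to the lever.

```bash
cat >> h.py <<'E'
UX=np.array([np.cos(np.radians(-13.04)),np.sin(np.radians(-13.04)),0])
PIV=np.array([.5498,-.3336,.062])+.005*UX
RS=np.c_[UX,np.cross([0,0,-1.],UX),[0,0,-1.]]
def ball(a): return PIV+.07*(np.sin(a)*UX+np.cos(a)*np.array([0,0,1]))
E
python3 - <<'E'
from h import *
s=robot.state();p=s["eef_pos"];Rc=R.from_rotvec(s["orientation"]).as_matrix()
d=Rc.T@np.array([-.02,-.12,0]);print("first 3 rows",np.round(d/3,4))
p,Rc=p+np.array([-.02,-.12,0]),Rc
rows(ball(.5)+[0,0,.155+.10],RS,13,p,Rc)
E
```

```text
first 3 rows [-0.0401 -0.005  -0.0029]
row 13 x [np.float64(-0.0013), np.float64(0.0216), np.float64(0.0187), np.float64(0.0295), np.float64(-0.0361), np.float64(0.1331)] turn deg 8.08034437953161
[ 0.466 -0.145  0.513] [ 0.535 -0.162  0.359]
[ 0.533 -0.189  0.485] [ 0.581 -0.212  0.323]
[ 0.577 -0.251  0.446] [ 0.602 -0.27   0.279]
[ 0.589 -0.32   0.397] [ 0.595 -0.326  0.227]
```

{"api": "move_arm", "payload": {"plan": [[-0.04,-0.005,-0.003,0,0,0],[-0.04,-0.005,-0.003,0,0,0],[-0.04,-0.005,-0.003,0,0,0],[-0.0013,0.0216,0.0187,0.0295,-0.0361,0.1331],[-0.0013,0.0216,0.0187,0.0295,-0.0361,0.1331],[-0.0013,0.0216,0.0187,0.0295,-0.0361,0.1331],[-0.0013,0.0216,0.0187,0.0295,-0.0361,0.1331],[-0.0013,0.0216,0.0187,0.0295,-0.0361,0.1331]], "hand": 85}}

```text
time_s: 10.28
eef_pos: [0.5153, -0.1718, 0.4881]
orientation: [2.62, 1.178, 0.35]
contact_force: [-1.0, -0.0, -0.2]
grip_width: 0.85
grasp_force: 0.0
```

{"api": "move_arm", "payload": {"plan": [[-0.0013,0.0216,0.0187,0.0295,-0.0361,0.1331],[-0.0013,0.0216,0.0187,0.0295,-0.0361,0.1331],[-0.0013,0.0216,0.0187,0.0295,-0.0361,0.1331],[-0.0013,0.0216,0.0187,0.0295,-0.0361,0.1331],[-0.0013,0.0216,0.0187,0.0295,-0.0361,0.1331],[-0.0013,0.0216,0.0187,0.0295,-0.0361,0.1331],[-0.0013,0.0216,0.0187,0.0295,-0.0361,0.1331],[-0.0013,0.0216,0.0187,0.0295,-0.0361,0.1331]]}}

```text
time_s: 11.28
eef_pos: [0.5871, -0.3424, 0.37]
orientation: [-3.118, 0.363, 0.014]
contact_force: [-0.4, -0.5, 0.0]
grip_width: 0.849
grasp_force: 0.0
```

```bash
python3 - <<'E'
from h import *
s=robot.state();print(s["joint_pos"],s["eef_pos"])
rows(ball(.5)+[0,0,.155],RS,5)
c=cam("side");a=c["pixels"][200:440,400:600]
cv2.imwrite("pics/sw.png",cv2.resize(a,None,fx=2.4,fy=2.4))
P=cloud(c)[330:375,500:545].reshape(-1,3);m=(P[:,2]>.105)&(P[:,2]<.15);print(np.nanmean(P[m],0),m.sum())
E
```

```text
[-0.69407427  0.34378872  1.50154282 -0.00268628  1.30510391  1.10898771] [ 0.58714325 -0.34240695  0.37001624]
row 5 x [np.float64(0.0001), np.float64(-0.0), np.float64(0.0183), np.float64(-0.0003), np.float64(0.0018), np.float64(-0.0008)] turn deg 0.11416103192222214
[ 0.587 -0.342  0.315] [ 0.586 -0.342  0.145]
[ 0.57695114 -0.34216135  0.12605415] 250
```

View pics/sw.png

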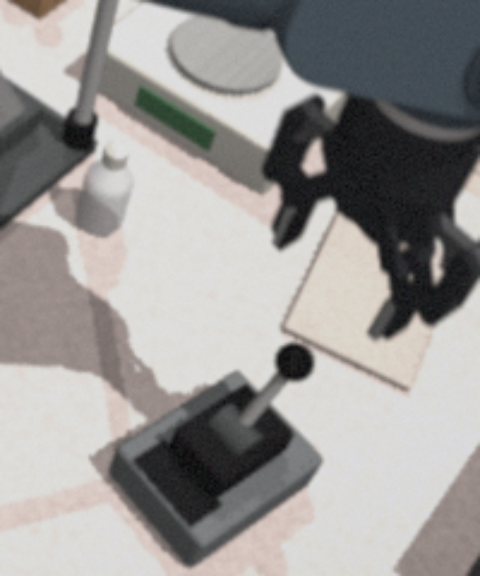

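The open fingers are directly over the ball, which sits at crop (295,361). Descend and grip.

{"api": "move_arm", "payload": {"plan": [[0,0,0.0185,0,0,0],[0,0,0.0185,0,0.004,0],[0,0,0.0185,0,0.004,0],[0,0,0.0185,0,0,0],[0,0,0.0185,0,0,0],[0,0,0,0,0,0]]}}

```text
time_s: 12.08
eef_pos: [0.5861, -0.341, 0.276]
orientation: [-3.118, 0.356, 0.005]
contact_force: [-0.8, -0.5, 0.4]
grip_width: 0.852
grasp_force: 0.0
```

{"api": "move_arm", "payload": {"plan": [[0,0,0,0,0,0],[0,0,0,0,0,0],[0,0,0,0,0,0],[0,0,0,0,0,0],[0,0,0,0,0,0],[0,0,0,0,0,0]], "hand": 0, "newtons": 25}}

```text
time_s: 12.82
eef_pos: [0.5867, -0.3423, 0.2797]
orientation: [3.12, -0.356, 0.002]
contact_force: [-2.3, -5.2, 5.2]
grip_width: 0.285
grasp_force: 24.7
```

{"api": "move_arm", "payload": {"plan": [[-0.0079,0,-0.0037,0,0,0],[-0.0083,0,-0.0027,0,0,0],[-0.0086,0,-0.0016,0,0,0],[-0.0087,0,-0.0005,0,0,0],[-0.0087,0,0.0005,0,0,0],[-0.0086,0,0.0016,0,0,0],[-0.0083,0,0.0027,0,0,0],[-0.0079,0,0.0037,0,0,0]]}}

```text
time_s: 13.82
eef_pos: [0.5217, -0.3275, 0.2805]
orientation: [3.118, -0.356, 0.006]
contact_force: [-0.1, -6.0, 5.2]
grip_width: 0.279
grasp_force: 26.0
```

{"api": "move_arm", "payload": {"plan": [[-0.002,0,0.001,0,0,0],[-0.002,0,0.001,0,0,0],[-0.002,0,0.001,0,0,0],[0,0,0,0,0,0]]}}

```text
time_s: 14.32
eef_pos: [0.5157, -0.3261, 0.2769]
orientation: [3.119, -0.356, 0.004]
contact_force: [-1.8, -6.9, 4.6]
grip_width: 0.282
grasp_force: 26.3
```

{"api": "move_arm", "payload": {"plan": [[-0.002,0,0.001,0,0,0],[-0.002,0,0.001,0,0,0],[-0.001,0,0.001,0,0,0],[0,0,0,0,0,0]]}}

```text
time_s: 14.82
eef_pos: [0.5123, -0.3253, 0.2755]
orientation: [3.117, -0.357, 0.015]
contact_force: [5.4, -6.1, 5.6]
grip_width: 0.281
grasp_force: 26.4
```

```bash
python3 - <<'E'
from h import *
s=robot.state();print(s["contact_force"],s["eef_pos"]-ball(-.5))
c=cam("side");a=c["pixels"][250:440,400:580]
cv2.imwrite("pics/sw2.png",cv2.resize(a,None,fx=3,fy=3))
E
```

```text
[ 5.37981954 -6.11086903  5.55308949] [-0.00965707  0.00185992  0.15211858]
```

View pics/sw2.png

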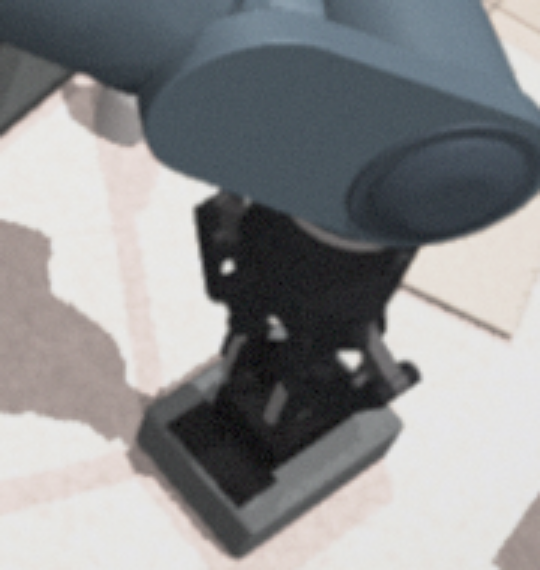

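The ball is hidden inside the fingers at crop (275,395), and x resistance has started to rise. A little more to confirm the stop.

{"api": "move_arm", "payload": {"plan": [[-0.0015,0,0.0005,0,0,0],[-0.0015,0,0.0005,0,0,0],[-0.001,0,0.0005,0,0,0],[0,0,0,0,0,0]]}}

```text
time_s: 15.38
eef_pos: [0.5105, -0.3247, 0.2755]
orientation: [3.114, -0.358, 0.031]
contact_force: [18.7, -7.1, 0.3]
grip_width: 0.284
grasp_force: 26.1
```

At the stop. Release and rise.

{"api": "move_arm", "payload": {"plan": [[0.001,0,0,0,0,0],[0.0005,0,0,0,0,0],[0,0,0,0,0,0]]}}

```text
time_s: 15.75
eef_pos: [0.5113, -0.325, 0.2755]
orientation: [3.115, -0.357, 0.024]
contact_force: [12.7, -6.3, 6.4]
grip_width: 0.284
grasp_force: 26.3
```

{"api": "move_arm", "payload": {"plan": [[0,0,0,0,0,0],[0,0,0,0,0,0],[0,0,0,0,0,0],[0,0,0,0,0,0],[0,0,-0.02,0,0,0],[0,0,-0.035,0,0,0],[0,0,-0.035,0,0,0],[0,0,-0.035,0,0,0]], "hand": 80}}

```text
time_s: 16.75
eef_pos: [0.5081, -0.3234, 0.3989]
orientation: [3.121, -0.356, 0.002]
contact_force: [0.3, 1.0, -0.3]
grip_width: 0.8
grasp_force: 0.0
```

```bash
python3 - <<'E'
from h import *
c=cam("side","end.png");P=cloud(c)[330:420,460:560].reshape(-1,3);m=(P[:,2]>.105)&(P[:,2]<.15);q=np.nanmean(P[m],0)
print("ball",q,m.sum(),"exp",ball(-.5),robot.state()["contact_force"])
print("angle from vertical", np.arctan2((q-PIV)@UX,q[2]-PIV[2]))
X=(cloud(c).reshape(-1,3)-OL)@np.c_[TX,TY,TZ]
m=(X[:,0]>.02)&(X[:,0]<.05)&(abs(X[:,1])<.046)&(abs(X[:,1])>.026)&(X[:,2]>.15)&(X[:,2]<.36)
print("panel z",np.percentile(X[m,2],[1,5,50,95,99]))
E
```

```text
ball [ 0.51274429 -0.3285817   0.1292582 ] 224 exp [ 0.52197669 -0.32715602  0.12343078] [ 1.41634893 -1.40096512  3.8504534 ]
angle from vertical -0.560692733255211
panel z [0.25198057 0.25548726 0.28178808 0.29850505 0.29995682]
```

View pics/end.png

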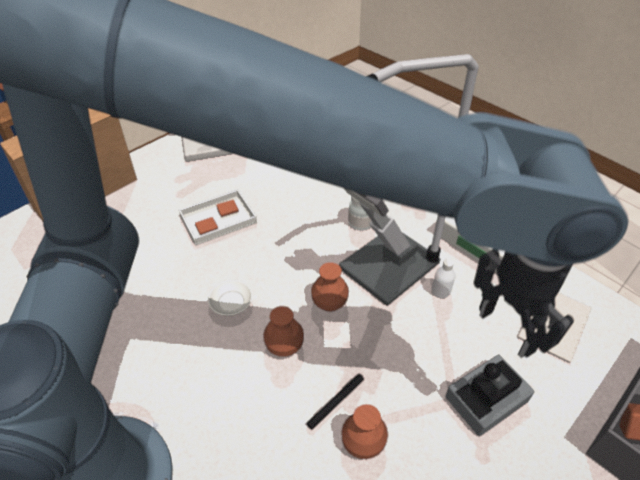

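The lever now leans towards the robot, with the ball at (493,370), at its expected stop position. The head stays raised, and the juglet (330,287), jar and bottle are standing where they were. Handing in.

```bash
python3 -c "
from station import job
print(job.job_done())"
```

```text
the job is handed in; nothing more can be done
None
```

I raised the lamp until its stem locked, then pulled the switch lever fully over to its stop and handed the job in. The juglet, jar and bottle are still standing where they were.

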